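# Load three tap-tone blocks into a sprung tray

## Robot

A 6-joint arm with a two-finger parallel gripper is mounted at the origin on the work surface. World frame = base frame: x ahead of the robot, y to its left, z up, the work surface at z = 0. Lengths are in m, angles in rad, forces in N, time in s.
With the tool pointing down it reaches from about 0.35 to 0.925 m from the base axis. Payload 6.4 kg.
Tool frame: the origin (TCP) lies midway between the tips of the shut fingers; the grasp point (between the pads) lies 19 mm behind it; z points along the fingers, x is the direction in which the jaws open and shut, and the axes are right-handed (so a half turn about z gives the same grasp; the last joint's range is limited). The gripper opens to 94 mm and grips with 3 to 60 N. Pads are 16 mm wide; open, the fingers measure 119 mm over their backs; the gripper's body (75 mm by 177 mm) begins 78 mm behind the grasp point.
Start: joints at [-1.485, 0.245, 1.558, -0, 1.339, -0.174], TCP at [0.167, -0.628, 0.205] pointing down, gripper open.
Joint ranges: [-3.13, 3.13], [-1.02, 2.26], [0.13, 2.54], [-0.95, 4.09], [0.21, 2.88], [-2.74, 2.74]. Speed limits (rad/s): [2.57, 2.57, 3.14, 3.14, 3.14, 3.14].

## Interface

Orientations are given as a unit quaternion [x, y, z, w].
In Python, from cell import telemetry, capture, calibration, finish_job gives the robot as it stands.
- The arm moves only by the tool servo_tool, never from a script. Its arguments are lists of equal length, an entry for each row: "travel": the shift along the tool's x, y, z in units of 0.05 m (1.0 is 0.05 m), a list of three; "twist": the turn about the tool's z in units of 0.08 rad (1.0 is 0.08 rad); "fingers": the finger opening in mm, from 0 to 94. In form: {"travel": [[tx, ty, tz], ...], "twist": [twist, ...], "fingers": [fingers, ...]}. A call has 1 to 20 rows; each row shifts and turns the commanded pose from where the row before left it, along the tool's axes as they then stand; what a row does not reach is not made up. A row lasts 1/10 s, in which the tool goes at most 50 mm and 8.59 degrees, less where a joint would pass 70% of its speed; a pose out of reach is approached as far as the arm can. A call with a number of a shift or a turn outside -1 to 1 is refused whole. A call with a gripper value outside its range is refused whole. The fingers move at their own pace and stop on an object; "grip_force" is the grip in N (left out, the last holds). Time passes only in rows, so rows that do not move let the fingers close. It gives the time, the measured TCP pose, the force and the opening at its end, in the units of the state.
- telemetry.sense(): the state, without advancing time (a new reading comes with each control period).
- capture(name): name is "side" or "top" or "wrist"; returns the picture (420x560x3 uint8, red, green, blue); there is no depth.
- calibration(name): a dict with "fovy" (degrees; the focal length in pixels is half the picture's height over the tangent of half this angle, whatever the lens; pixels are square), "cx", "cy" (the principal point, pixels), "pose" (4x4, takes a point from camera to world coordinates); the wrist camera has in their place "T_tool_cam" (4x4, takes a point from camera to tool coordinates, whose origin is the TCP and whose axes are the tool frame's). Camera axes: x right, y up, looking along -z (the intrinsics and any distortion apply to the point x, -y, -z); pixel columns grow to the right and rows downward; lengths in m; the calibration is good to about 2 mm. A picture is of the moment at which its call begins: read the wrist's pose just before it. calibration takes no time and is no camera call.
- finish_job(): hands the job in, once; it reports no verdict.
The state is a dict: "time_s": time; "q": joint angles; "joint_velocities": joint speeds; "joint_efforts": joint torques, N m; "ee_pos": TCP position; "orientation": TCP orientation; "ft_force": force on the tool from outside, world axes, zero at the start; "wrist_torque": the same for the moment, N m; "gripper_width": finger opening in m.
Only numpy, scipy, OpenCV 4.12 (cv2) and the standard library are available. Lean on these libraries where they do the work, as an engineer would, in place of code of your own. Each camera call takes 0.05 s, during which the arm holds its last target. There are 200 camera calls.

## Task

Load the two loose wooden blocks from the tray's deck into its sunken channel, behind the one already there, so that all three sit in one tight row between the lip and the sprung follower, each flat on the channel floor. The last block only goes in against the spring, so press it right down behind the lip until it sits level, but do not drive the follower all the way to its end stop. Leave the bungs, bridge and Chladni plate where they are.

Things in the scene. Friction and masses are not known exactly. Their poses are not given: they have to be found in the camera images.
- tray: fixed aluminium tray, 225 x 615 mm. Origin on the bench top (z = 0) below the lip, on the lane's centre line; y runs along the lane from deck into channel. Deck: flat, 30 mm high, x -165 to 44, y -290 to 0. Channel: floor 18 mm high, x -44.5 to 44.5 (89 wide), from y = 0 to the follower, walls 42 mm high; end wall at y = 311
- lip (a point): middle of the lip's upper edge, at (0, 0, 30) mm in the tray's frame: here the deck steps sharply down 12 mm to the channel floor, across the whole lane
- rail (a point): point on the dark steel guide rail's inner face, on the deck at (44.5, -150, 30) mm in the tray's frame. The rail is straight, parallel to y, top 42 mm high, along the whole deck and channel (y -290 to 325)
- near_wall (a point): start of the channel's near wall, inner face, at (-44.5, 0, 30) mm in the tray's frame; the wall runs from here along +y, top 42 mm high. On the deck before it stands a slanting lead-in 12 mm high (y -30 to 0, x -75 to -44)
- follower (a joint): sprung steel follower plate across the channel, 84 mm wide, top 49 mm above the bench. Value = travel in m away from the lip: 0 at rest, with its face 242 mm from the lip (10 mm less than three blocks need); spring about 3 N at 0 and 0.4 N more per mm; its end stop is at 0.032
- block_a: square varnished boxwood tap-tone block 84 x 84 x 34 mm (too wide to grip from above), about 0.2 kg, edges rounded 2 mm; origin at the centre of its underside, z up, x and y square to its sides. Starts on the deck nearer the lip, off the lane on the robot's side, turned a little
- block_b: square varnished boxwood tap-tone block 84 x 84 x 34 mm (too wide to grip from above), about 0.2 kg, edges rounded 2 mm; origin at the centre of its underside, z up, x and y square to its sides. Starts on the deck farther from the lip, off the lane on the robot's side, turned a little
- block_c: square varnished boxwood tap-tone block 84 x 84 x 34 mm (too wide to grip from above), about 0.2 kg, edges rounded 2 mm; origin at the centre of its underside, z up, x and y square to its sides. Already lies flat in the channel, somewhere between lip and follower, free to slide
- bung_1: black rubber bung, tapered, 68 mm wide at the foot, 60 mm high, standing on the bench; origin under its centre. Bystander
- bung_2: a second, identical black rubber bung. Bystander
- bridge: boxwood sonometer bridge, foot 45 x 120 mm, 38 mm high, on the bench to the right of the tray; origin under its centre. Bystander
- chladni: square aluminium Chladni plate 150 x 150 x 4 mm lying on the bench to the left of the tray; origin under its centre. Bystander
Things that resemble listed ones, but are neither listed nor needed, are in the scene too. What is shaped like the block_a but pink or turquoise is not meant.

How it is judged:
By the outcome, as a careful person would: the job done as asked, in the order asked, and still so for the second after the job is handed in, with the robot touching nothing.
It also fails if it takes over 70 s, if anything falls off the work surface, if the arm or the gripper's body presses on something with over 40 N, if the wrist force passes 120 N, or if a joint passes its speed limit or range.

## Working session

There is one attempt and no reset: what is moved stays moved. The work goes in short steps, Python scripts to look and compute and a tool call to move; the robot and the scene stay as the last step left them, time stands still between calls to the robot, and variables do not carry over. Pictures are saved under pics/ and viewed, about 8 in all and at most 12, crops included, and the job is handed in when it is done.

Besides the shell and the picture viewer there is one more tool, called after ">>>" by a JSON object that holds its "op" and its "data". servo_tool: Moves the arm, as the interface text tells. Shifts and turns lie within -1 to 1; 1 stands for 0.05 m of shift or 0.08 rad of turn. Its arguments: {"type":"object","properties":{"travel":{"type":"array"},"twist":{"type":"array"},"fingers":{"type":"array"},"grip_force":{"type":"number"}},"required":["travel","twist","fingers"]}

```bash
ls; mkdir -p pics
python3 - <<'E'
from cell import telemetry, capture, calibration
import cv2, json
s=telemetry.sense(); print(s)
for n in ["top","side"]:
    c=calibration(n); print(n,c)
    cv2.imwrite(f"pics/{n}0.png",capture(n)[:,:,::-1])
print(calibration("wrist"))
E
```

```text
pics
{'time_s': 0.0, 'q': array([-1.48511081e+00,  2.45804791e-01,  1.55899960e+00,  1.48480610e-05,
        1.33868652e+00, -1.74075917e-01]), 'joint_velocities': array([-0.00011458, -0.00084684, -0.00013818,  0.00092471,  0.00074634,
       -0.00034656]), 'joint_efforts': array([-6.84930928e-04, -4.15839815e+01, -3.14600050e+01,  6.84130029e-02,
        3.32823861e-02, -1.37054130e-04]), 'ee_pos': array([ 0.16692563, -0.62758506,  0.20435905]), 'orientation': array([ 7.92731213e-01, -6.09570605e-01, -6.35500478e-04, -7.05008436e-04]), 'ft_force': array([-0.37445408, -0.60444042,  0.64211259]), 'wrist_torque': array([-0.00349692, -0.02507615, -0.04413508]), 'gripper_width': 0.09381034570970855}
top {'fovy': 47.38980479728289, 'cx': 280.0239381717363, 'cy': 214.86964671509236, 'pose': array([[-2.88913608e-02,  9.79202888e-01, -2.00815817e-01,
         1.88784442e-01],
       [-9.99581641e-01, -2.85743686e-02,  4.47758356e-03,
         4.02223779e-02],
       [-1.35372243e-03,  2.00861168e-01,  9.79618782e-01,
         1.63914480e+00],
       [ 0.00000000e+00,  0.00000000e+00,  0.00000000e+00,
         1.00000000e+00]])}
side {'fovy': 54.320083031940456, 'cx': 280.0101202144314, 'cy': 212.55395969013045, 'pose': array([[-0.92226674,  0.2660734 , -0.28040864,  0.17768197],
       [-0.38644833, -0.65160905,  0.65273527,  0.79563201],
       [-0.00904132,  0.71035948,  0.70378097,  0.88677223],
       [ 0.        ,  0.        ,  0.        ,  1.        ]])}
{'fovy': 60.74495996995496, 'cx': 286.06563678629385, 'cy': 213.02476655321172, 'T_tool_cam': array([[ 9.99999758e-01,  6.59637593e-04, -2.19444692e-04,
         2.91820858e-04],
       [ 5.71155464e-04, -9.59537229e-01, -2.81581212e-01,
        -8.14254891e-02],
       [-3.96306905e-04,  2.81581019e-01, -9.59537374e-01,
        -1.79278962e-01],
       [ 0.00000000e+00,  0.00000000e+00,  0.00000000e+00,
         1.00000000e+00]])}
```

View pics/top0.png

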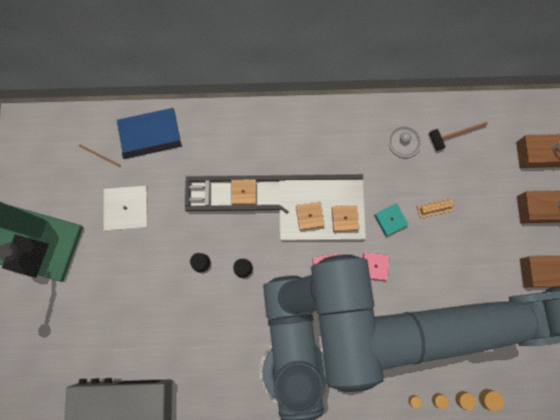

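View pics/side0.png

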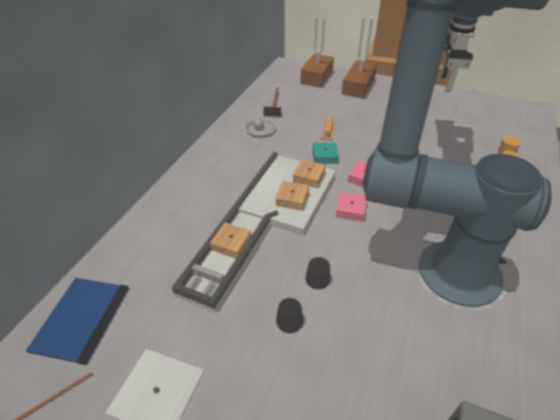

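The top view shows the tray at columns 185–365, rows 175–240, with the lane running left (world +y). block_c is at (243,191) in the channel, block_a at (310,216) and block_b at (345,218) on the deck. The side view agrees. I'll enlarge the tray.

```bash
cat > h.py <<'E'
import numpy as np, cv2
from cell import telemetry, capture, calibration
def ray(n,u,v,z,T=None):
    c=calibration(n); P=c["pose"] if T is None else T
    f=210/np.tan(np.radians(c["fovy"])/2)
    d=P[:3,:3]@np.array([(u-c["cx"])/f,-(v-c["cy"])/f,-1]); o=P[:3,3]
    return o+d*(z-o[2])/d[2]
def wristT():
    from scipy.spatial.transform import Rotation as R
    s=telemetry.sense(); T=np.eye(4); T[:3,:3]=R.from_quat(s["orientation"]).as_matrix(); T[:3,3]=s["ee_pos"]
    return T@calibration("wrist")["T_tool_cam"]
def proj(n,p,T=None):
    c=calibration(n); P=c["pose"] if T is None else T
    f=210/np.tan(np.radians(c["fovy"])/2)
    q=P[:3,:3].T@(np.array(p)-P[:3,3]); return c["cx"]+f*q[0]/-q[2], c["cy"]-f*q[1]/-q[2]
E
python3 -c "
import cv2
i=cv2.imread('pics/top0.png')[168:248,180:370]
cv2.imwrite('pics/top0c.png',cv2.resize(i,None,fx=4,fy=4,interpolation=cv2.INTER_CUBIC))"
```

```text
(no output)
```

View pics/top0c.png

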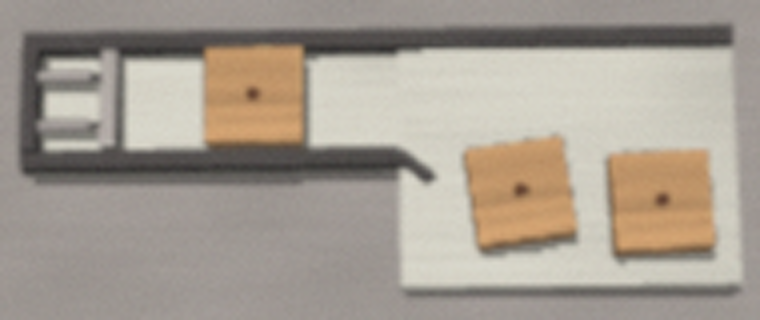

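```bash
cat > tr.py <<'E'
from h import *
def px(x,y): return 180+x/4-.375,168+y/4-.375
L=[((732,25),(60,-290,42)),((25,35),(60,325,42)),((732,45),(44.5,-290,42)),((401,290),(-165,0,30)),((742,288),(-165,-290,30)),((25,172),(-60,325,42))]
W=np.array([ray("top",*px(*a),b[2]/1e3) for a,b in L]); t=np.array([b for _,b in L])/1e3
w=np.ones(6); w[5]=0
def fit(w):
    a=t[w>0][:,:2];b=W[w>0][:,:2];ac=a.mean(0);bc=b.mean(0)
    th=np.arctan2(((a-ac)[:,0]*(b-bc)[:,1]-(a-ac)[:,1]*(b-bc)[:,0]).sum(),((a-ac)*(b-bc)).sum())
    R=np.array([[np.cos(th),-np.sin(th)],[np.sin(th),np.cos(th)]]);return th,R,bc-R@ac
th,R,o=fit(w)
if __name__=="__main__":
    print("yaw",th,"origin",o); print("res mm",((W[:,:2]-(t[:,:2]@R.T+o))*1e3).round(1).tolist())
    T=lambda p:(R.T@(p[:2]-o)*1e3).round(1)
    for n,c,z in [("C",(253,94),.052),("A",(521,189),.064),("B",(662,199),.064)]:
        p=ray("top",*px(*c),z); print(n,p.round(4),T(p))
    for n,cs in [("A",[(464,150),(563,138),(577,238),(480,250)]),("B",[(608,155),(708,151),(714,248),(617,254)]),("C",[(204,45),(304,45),(304,144),(204,144)])]:
        z=.052 if n=="C" else .064
        q=np.array([T(ray("top",*px(*c),z)) for c in cs]); print(n,q.tolist(),q.mean(0))
    print("follower face",T(ray("top",*px(123,100),.049)),"lip",T(ray("top",*px(400,90),.03)))
    print("leadin tip", T(ray("top",*px(433,178),.042)))
    s=telemetry.sense();print(s["time_s"])
E
python3 tr.py
```

```text
yaw -0.018045360175621656 origin [0.59610158 0.03308942]
res mm [[2.0, 0.4], [-0.1, -1.9], [-0.4, 1.3], [0.0, -0.2], [-1.5, 0.4], [-1.6, -5.3]]
C [0.6007 0.1576 0.052 ] [  2.4 124.6]
A [ 0.5087 -0.0672  0.064 ] [ -85.5 -101.9]
B [ 0.4967 -0.1851  0.064 ] [ -95.4 -220. ]
A [[-51.4, -54.6], [-42.0, -138.4], [-127.8, -147.7], [-137.1, -66.5]] [ -89.575 -101.8  ]
B [[-57.1, -175.9], [-54.6, -260.3], [-137.6, -261.8], [-141.8, -180.7]] [ -97.775 -219.675]
C [[46.3, 166.9], [45.3, 80.9], [-42.0, 81.0], [-41.0, 166.1]] [  2.15  123.725]
follower face [ -0.9 236.1] lip [10.2 -1.2]
leadin tip [-70.6 -28.5]
0.1
```

>>> {"op": "servo_tool", "data": {"travel": [[0,0,0],[0,0,0],[0,0,0],[0,0,0],[-0.75,-0.43,0],[-0.75,-0.43,0],[-0.75,-0.43,0],[-0.75,-0.43,0],[-0.75,-0.43,0],[-0.75,-0.43,0],[-0.75,-0.43,0],[-0.75,-0.43,0],[-0.75,-0.43,0],[-0.75,-0.43,0],[-0.75,-0.43,0],[-0.75,-0.43,0],[0,0,0],[0,0,0]], "twist": [0.87,0.87,0.87,0.86,0,0,0,0,0,0,0,0,0,0,0,0,0,0], "fingers": [45,45,45,45,45,45,45,45,45,45,45,45,45,45,45,45,45,45]}}

```text
time_s: 1.9
ee_pos: [0.433, -0.1821, 0.2051]
orientation: [-0.702, 0.713, 0.0, -0.0]
ft_force: [-0.3, -0.2, 0.2]
gripper_width: 0.0449
```

```bash
cat >> h.py <<'E'
def tstate(th,o):
    s=telemetry.sense(); R=np.array([[np.cos(th),-np.sin(th)],[np.sin(th),np.cos(th)]]); q=s["orientation"]
    a=2*np.arctan2(q[1],q[0])
    print("t",round(s["time_s"],2),"tray mm",(R.T@(s["ee_pos"][:2]-o)*1e3).round(1),"z",round(s["ee_pos"][2]*1e3,1),"toolx yaw-tray",round(a-th,4),"F",s["ft_force"].round(1),"w",round(s["gripper_width"]*1e3,1))
E
cat > see.py <<'E'
import sys
from h import *; from tr import th,o
tstate(th,o); T=wristT(); np.save(sys.argv[1]+".npy",T)
i=capture("wrist"); cv2.imwrite(f"pics/{sys.argv[1]}.png",i[:,:,::-1])
E
python3 see.py w1
```

```text
t 1.9 tray mm [-159.2 -218.1] z 205.1 toolx yaw-tray 4.7148 F [-0.3 -0.2  0.2] w 44.9
```

View pics/w1.png

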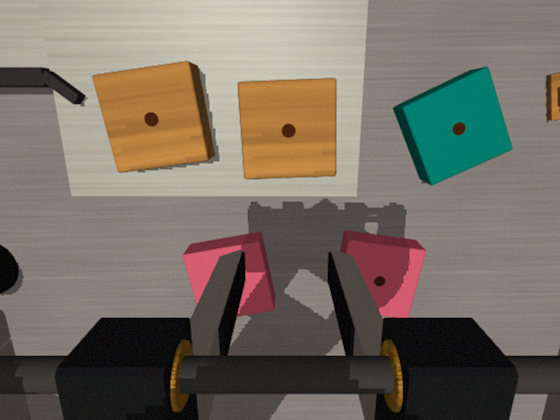

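The wrist view shows A's dot at (151,119), B's dot at (288,131), the deck edge at row 196 and two pink blocks on the bench just outside it (rows 233–315). I'll check positions.

Run:
```python
from h import *; from tr import th,R,o
T=np.load("w1.npy")
def f(n,u,v,z):
    p=ray("wrist",u,v,z,T); print(n,(R.T@(p[:2]-o)*1e3).round(1))
for n,u,v,z in [("deck(-165,0)",71,196,.03),("deck(-165,-290)",357,196,.03),("A",151,119,.064),("B",288,131,.064),("A1",93,75,.064),("A2",190,61,.064),("A3",214,158,.064),("A4",119,172,.064),("B1",238,82,.064),("B2",336,79,.064),("B3",336,175,.064),("B4",243,179,.064),("leadtip",83,101,.042),("lip",55,100,.03),("P1a",183,246,.034),("P1b",262,233,.034),("P2a",344,231,.034),("P2b",425,247,.034)]: f(n,u,v,z)
```

```text
deck(-165,0) [-1.641e+02 -1.000e-01]
deck(-165,-290) [-163.6 -290.8]
A [ -87.2 -101.7]
B [ -97.1 -220.2]
A1 [-51.7 -56.9]
A2 [ -40.6 -138.8]
A3 [-120.8 -154.3]
A4 [-133.5  -68. ]
B1 [ -56.9 -178. ]
B2 [ -54.4 -260.4]
B3 [-135.9 -263.7]
B4 [-139.7 -179.6]
leadtip [-72.1 -33.3]
lip [-71.1  -0.6]
P1a [-216.8 -110.8]
P1b [-202.2 -193.8]
P2a [-199.9 -278.6]
P2b [-217.4 -364.4]
```

>>> {"op": "servo_tool", "data": {"travel": [[0,0,0.66],[0,0,0.66],[0,0,0.66],[0,0,0.66],[0,0,0.66],[0,0,0],[0,-0.2,0],[0,-0.2,0],[0,-0.24,0],[0,-0.24,0],[0,-0.24,0],[0,-0.24,0],[0,-0.24,0],[0,-0.24,0],[0,-0.2,0],[0,-0.1,0],[0,0,0]], "twist": [0,0,0,0,0,0,0,0,0,0,0,0,0,0,0,0,0], "fingers": [45,45,45,45,45,45,45,45,45,45,45,45,45,45,45,45,45]}}

```text
time_s: 3.65
ee_pos: [0.5408, -0.1848, 0.0405]
orientation: [-0.701, 0.713, -0.0, 0.0]
ft_force: [-0.2, 0.2, -0.4]
gripper_width: 0.0451
```

>>> {"op": "servo_tool", "data": {"travel": [[0,-0.04,0],[0,-0.04,0],[0,0,0]], "twist": [0,0,0], "fingers": [45,45,45]}}

```text
time_s: 3.95
ee_pos: [0.5439, -0.1848, 0.0404]
orientation: [-0.701, 0.713, -0.0, 0.0]
ft_force: [-0.3, 0.0, 0.2]
gripper_width: 0.045
```

```bash
python3 see.py w2
```

```text
t 3.95 tray mm [ -48.3 -218.8] z 40.4 toolx yaw-tray 4.7124 F [-0.3  0.   0.2] w 45.0
```

View pics/w2.png

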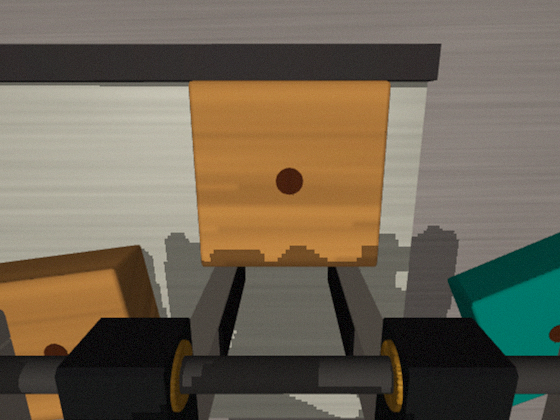

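B sits square against the rail (dot 289,181). Next is A, with the same push.

>>> {"op": "servo_tool", "data": {"travel": [[0,0.3,0],[0,0,-0.5],[0,0,-0.5],[-0.58,0.46,0],[-0.58,0.46,0],[-0.58,0.46,0],[-0.58,0.46,0],[0,0,0.5],[0,0,0.55],[0,0,0],[0,-0.2,0],[0,-0.2,0],[0,-0.24,0],[0,-0.24,0],[0,-0.24,0],[0,-0.24,0],[0,-0.24,0],[0,-0.24,0],[0,-0.2,0],[0,0,0]], "twist": [0,0,0,0,0,0,0,0,0,0,0,0,0,0,0,0,0,0,0,0], "fingers": [45,45,45,45,45,45,45,45,45,45,45,45,45,45,45,45,45,45,45,45]}}

```text
time_s: 6.0
ee_pos: [0.5427, -0.069, 0.0382]
orientation: [-0.701, 0.713, -0.001, 0.0]
ft_force: [-0.3, -0.4, -0.9]
gripper_width: 0.0449
```

>>> {"op": "servo_tool", "data": {"travel": [[0,-0.05,0],[0,-0.05,0],[0,0,0]], "twist": [0,0,0], "fingers": [45,45,45]}}

```text
time_s: 6.3
ee_pos: [0.546, -0.0688, 0.0379]
orientation: [-0.701, 0.713, -0.0, 0.0]
ft_force: [0.5, -0.1, -0.3]
gripper_width: 0.045
```

```bash
python3 -c "
from h import *; from tr import th,o
tstate(th,o)"
```

```text
t 6.3 tray mm [ -48.2 -102.8] z 37.9 toolx yaw-tray 4.7126 F [ 0.5 -0.1 -0.3] w 45.0
```

>>> {"op": "servo_tool", "data": {"travel": [[0,0.3,0],[0,0,-0.5],[0,0,-0.5],[0,0,0],[0,0,0],[0,0,0],[0,0,0],[0,0,0],[0,0,0],[0,0,0],[0,0,0],[0,0,0],[0,0,0]], "twist": [0,0,0,-1,-1,-1,-1,-1,-1,-1,-1,-1,-1], "fingers": [40,40,40,40,40,40,40,40,40,40,40,40,40]}}

```text
time_s: 7.6
ee_pos: [0.5309, -0.0686, 0.088]
orientation: [0.924, -0.383, 0.0, -0.0]
ft_force: [-0.5, 0.1, -0.3]
gripper_width: 0.0401
```

>>> {"op": "servo_tool", "data": {"travel": [[0,0,0],[0,0,0],[0,0,0],[0,0,0],[0,0,0],[0,0,0],[0,0,0],[0,0,0],[0,0,0],[0,0,0],[0.21,0.6,0],[0.21,0.6,0],[0.21,0.6,0],[0.21,0.6,0],[0.21,0.6,0],[0.21,0.62,0],[0,0,0],[0,0,0]], "twist": [-1,-1,-1,-1,-1,-1,-1,-1,-1,-0.64,0,0,0,0,0,0,0,0], "fingers": [40,40,40,40,40,40,40,40,40,40,40,40,40,40,40,40,40,40]}}

```text
time_s: 9.4
ee_pos: [0.5905, -0.2507, 0.0877]
orientation: [1.0, -0.009, -0.0, -0.0]
ft_force: [-0.8, 0.6, 0.2]
gripper_width: 0.0399
```

```bash
python3 see.py w3
```

```text
t 9.4 tray mm [  -0.5 -283.9] z 87.7 toolx yaw-tray -0.0004 F [-0.8  0.6  0.2] w 39.9
```

View pics/w3.png

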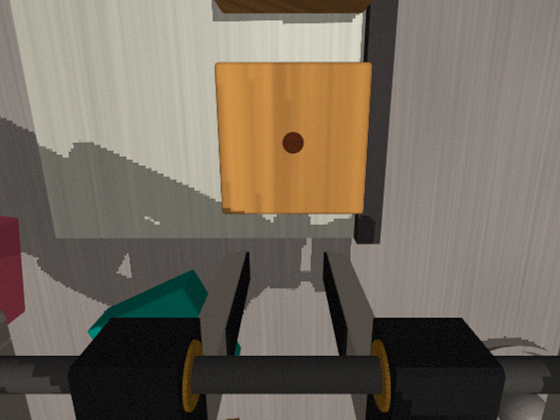

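B is square on the rail, its rear edge at row 213 (columns 222–362), with A's edge just visible ahead at the top. I'll drop in behind B and push both as a train.

>>> {"op": "servo_tool", "data": {"travel": [[0.04,0,0.44],[0,0,0.44],[0,0,0],[0,-0.15,0],[0,-0.15,0],[0,-0.2,0],[0,-0.25,0],[0,-0.25,0],[0,-0.25,0],[0,-0.25,0],[0,-0.25,0],[0,-0.25,0],[0,-0.25,0],[0,-0.25,0],[0,-0.25,0],[0,-0.25,0],[0,-0.2,0],[0,-0.2,0],[0,-0.2,0],[0,0,0]], "twist": [0,0,0,0,0,0,0,0,0,0,0,0,0,0,0,0,0,0,0,0], "fingers": [40,40,40,40,40,40,40,40,40,40,40,40,40,40,40,40,40,40,40,40]}}

```text
time_s: 11.45
ee_pos: [0.5953, -0.0687, 0.0433]
orientation: [1.0, -0.008, -0.001, -0.001]
ft_force: [-0.0, -0.2, -0.1]
gripper_width: 0.0397
```

```bash
python3 see.py w4
```

```text
t 11.45 tray mm [   1.1 -101.8] z 43.3 toolx yaw-tray 0.0016 F [-0.  -0.2 -0.1] w 39.7
```

View pics/w4.png

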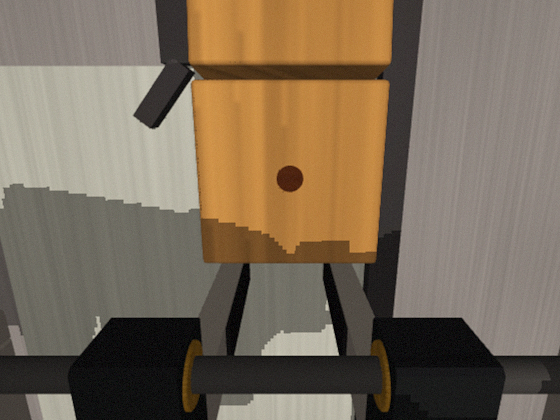

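A is nose-down over the lip with B square behind it (joint at row 75, inside the lead-in). I'll keep pushing to the point where the follower comes into contact.

>>> {"op": "servo_tool", "data": {"travel": [[0,-0.15,0],[0,-0.2,0],[0,-0.2,0],[0,-0.2,0],[0,-0.2,0],[0,-0.2,0],[0,-0.15,0],[0,-0.1,0],[0,-0.1,0],[0,-0.1,0],[0,0,0]], "twist": [0,0,0,0,0,0,0,0,0,0,0], "fingers": [40,40,40,40,40,40,40,40,40,40,40]}}

```text
time_s: 12.6
ee_pos: [0.5972, 0.0102, 0.0437]
orientation: [1.0, -0.009, -0.0, -0.001]
ft_force: [0.4, -1.0, 0.8]
gripper_width: 0.0403
```

Run:
```python
from h import *; from tr import th,o
tstate(th,o)
a=capture("top")[163:228,180:320,::-1]; b=capture("side")[130:310,160:360,::-1]
a=cv2.resize(a,None,fx=4,fy=4,interpolation=cv2.INTER_CUBIC); b=cv2.resize(b,None,fx=1.8,fy=1.8,interpolation=cv2.INTER_CUBIC)
im=np.zeros((a.shape[0]+b.shape[0],max(a.shape[1],b.shape[1]),3),np.uint8); im[:a.shape[0],:a.shape[1]]=a; im[a.shape[0]:,:b.shape[1]]=b
cv2.imwrite("pics/v5.png",im); print(im.shape)
```

```text
t 12.6 tray mm [  1.5 -22.8] z 43.7 toolx yaw-tray 0.0007 F [ 0.4 -1.   0.8] w 40.3
(584, 560, 3)
```

View pics/v5.png

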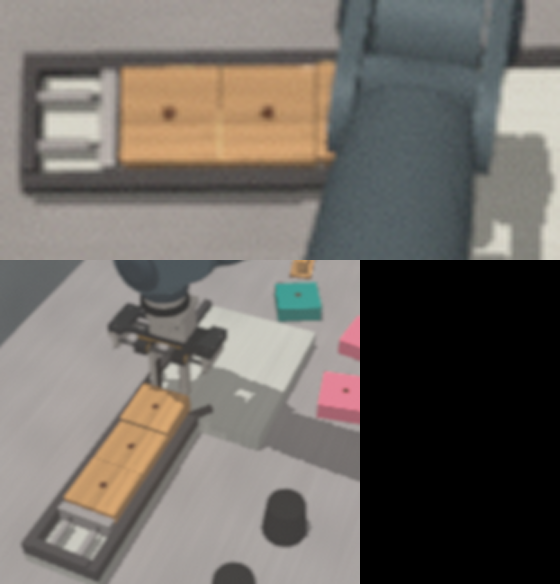

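All three are in line: C touches the follower, A is flat, and B is nose-down behind A. I'll push slowly against the spring.

>>> {"op": "servo_tool", "data": {"travel": [[0,-0.05,0],[0,-0.05,0],[0,-0.05,0],[0,-0.05,0],[0,-0.05,0],[0,-0.05,0],[0,0,0]], "twist": [0,0,0,0,0,0,0], "fingers": [40,40,40,40,40,40,40]}}

```text
time_s: 13.4
ee_pos: [0.5974, 0.023, 0.0437]
orientation: [1.0, -0.008, -0.0, 0.001]
ft_force: [0.1, -7.9, 0.1]
gripper_width: 0.0398
```

>>> {"op": "servo_tool", "data": {"travel": [[0,-0.05,0],[0,-0.05,0],[0,-0.05,0],[0,0,0]], "twist": [0,0,0,0], "fingers": [40,40,40,40]}}

```text
time_s: 13.8
ee_pos: [0.5976, 0.0298, 0.0437]
orientation: [1.0, -0.008, -0.0, 0.002]
ft_force: [0.2, -9.7, -0.9]
gripper_width: 0.0401
```

>>> {"op": "servo_tool", "data": {"travel": [[0,0,0.08],[0,0,0.08],[0,0,0.05],[0,0,0]], "twist": [0,0,0,0], "fingers": [40,40,40,40]}}

```text
time_s: 14.2
ee_pos: [0.5979, 0.0288, 0.0338]
orientation: [1.0, -0.008, -0.0, 0.003]
ft_force: [-1.9, -12.8, 3.5]
gripper_width: 0.0399
```

```bash
python3 see.py w6
```

```text
t 14.2 tray mm [ 1.9 -4.2] z 33.8 toolx yaw-tray 0.0016 F [ -1.9 -12.8   3.5] w 39.9
```

View pics/w6.png

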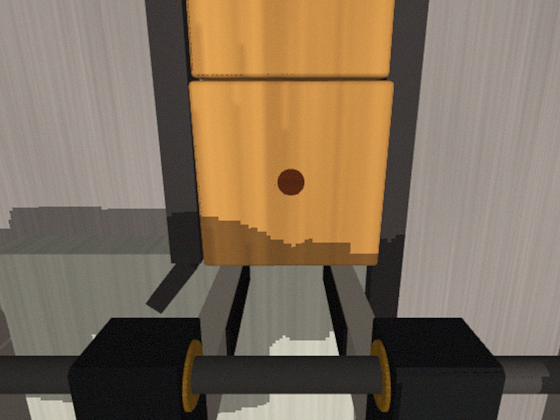

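Run:
```python
from h import *; from tr import th,R,o
T=np.load("w6.npy")
for z in (.052,.058,.064):
    P=lambda u,v:(R.T@(ray("wrist",u,v,z,T)[:2]-o)*1e3)
    print(z,P(204,264),P(379,264),P(190,82),P(392,80))
```

```text
0.052 [-39.14583389   4.34879999] [46.41902455  4.42066911] [-39.62074816  88.06238295] [45.51014204 88.93969037]
0.058 [-37.65178229   7.12278042] [44.71720753  7.19196521] [-38.1089584   87.70964035] [43.842272   88.55418013]
0.064 [-36.15773069   9.89676085] [43.0153905  9.9632613] [-36.59716863  87.35689776] [42.17440197 88.16866988]
```

The rear and front top edges measure 85.5 and 85.1 mm wide when taken at z = 52 mm, so B looks level with its rear at about y = +4. I'll back off slowly, let the spring seat it on the lip, then press on its rear top.

>>> {"op": "servo_tool", "data": {"travel": [[0,0.04,0],[0,0.06,0],[0,0.1,0],[0,0.2,0],[0,0,-0.4],[0,0,-0.3],[0,-0.3,0],[0,-0.4,0],[0,0,0.12],[0,0,0.1],[0,0,0.06],[0,0,0.06],[0,0,0.04],[0,0,0]], "twist": [0,0,0,0,0,0,0,0,0,0,0,0,0,0], "fingers": [40,40,40,40,40,40,40,40,40,40,40,40,40,40]}}

```text
time_s: 15.65
ee_pos: [0.5981, 0.0471, 0.0532]
orientation: [1.0, -0.009, -0.001, -0.001]
ft_force: [-12.8, 2.3, 27.5]
gripper_width: 0.0399
```

>>> {"op": "servo_tool", "data": {"travel": [[0,0,-0.2],[0,0,-0.5],[0,0,-0.8],[0,0.4,-0.8],[0,0.8,-0.4],[0,0.8,0],[0,0.8,0],[0,0.8,0],[0,0.8,0],[0,0,0],[0,0,0]], "twist": [0,0,0,0,0,0,0,0,0,0,0], "fingers": [40,40,40,40,40,40,40,40,40,40,40]}}

```text
time_s: 16.75
ee_pos: [0.5937, -0.174, 0.1835]
orientation: [1.0, -0.01, -0.001, -0.0]
ft_force: [0.2, -0.0, 0.4]
gripper_width: 0.0402
```

```bash
python3 see.py w7
python3 - <<'E'
import cv2,numpy as np
from cell import capture
w=cv2.imread("pics/w7.png"); a=capture("top")[:,:,::-1]; cv2.imwrite("pics/top7.png",a); s=capture("side")[:,:,::-1]
a=cv2.resize(a[163:228,180:320],None,fx=2.85,fy=2.85,interpolation=cv2.INTER_CUBIC); b=cv2.resize(s[150:310,170:350],None,fx=1.85,fy=1.85,interpolation=cv2.INTER_CUBIC)
w=cv2.resize(w,(400,300)); im=np.zeros((600,800,3),np.uint8)
im[:300,:400]=w; im[:a.shape[0],400:400+a.shape[1]]=a; im[300:300+b.shape[0],400:400+b.shape[1]]=b[:, :400]
im[300:600,:400]=cv2.resize(cv2.imread("pics/w7.png")[0:210,140:420],(400,300),interpolation=cv2.INTER_CUBIC)
cv2.imwrite("pics/v7.png",im)
E
```

```text
t 16.75 tray mm [   1.3 -207.1] z 183.5 toolx yaw-tray -0.0015 F [ 0.2 -0.   0.4] w 40.2
```

View pics/v7.png

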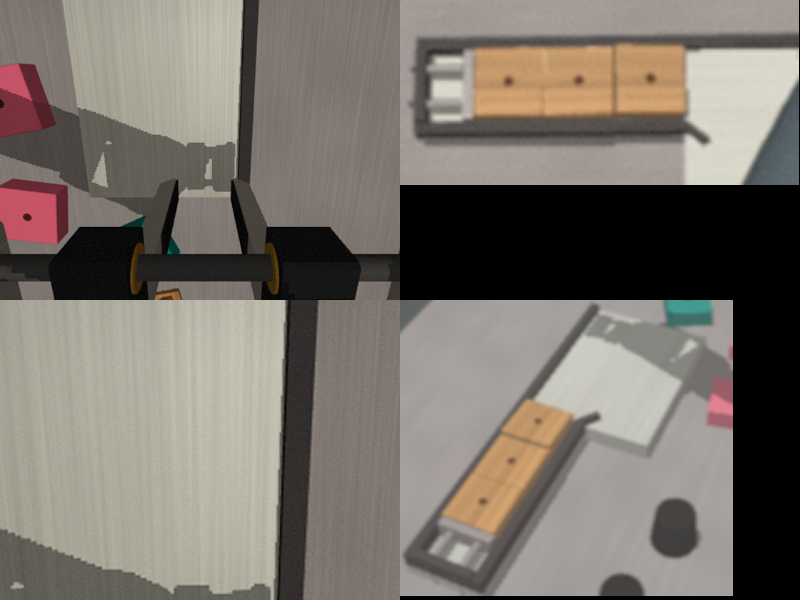

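The row runs from the lip to the follower. The B–A joint looks darker than the other, so I'll take one closer look.

>>> {"op": "servo_tool", "data": {"travel": [[0,-0.7,0],[0,-0.8,0],[0,-0.8,0],[0,-0.8,0.4],[0,-0.3,0.4],[0,0,0],[0,0,0]], "twist": [0,0,0,0,0,0,0], "fingers": [40,40,40,40,40,40,40]}}

```text
time_s: 17.6
ee_pos: [0.597, -0.0026, 0.1446]
orientation: [1.0, -0.008, -0.0, 0.0]
ft_force: [0.5, -0.9, 0.5]
gripper_width: 0.0401
```

```bash
python3 see.py w8
```

```text
t 17.6 tray mm [  1.5 -35.7] z 144.6 toolx yaw-tray 0.0023 F [ 0.5 -0.9  0.5] w 40.1
```

View pics/w8.png

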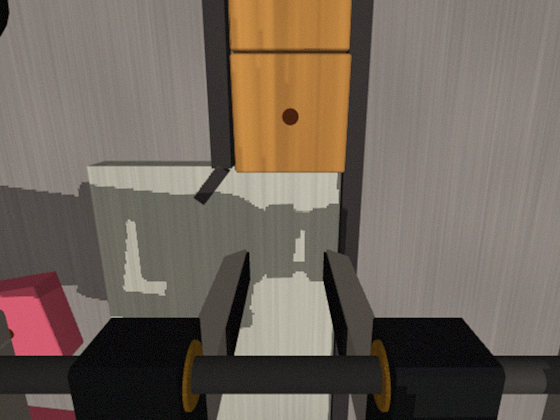

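Run:
```python
from h import *; from tr import th,R,o
T=np.load("w8.npy")
for z in (.052,.064):
    P=lambda u,v:(R.T@(ray("wrist",u,v,z,T)[:2]-o)*1e3).round(1)
    a,b,c,d=P(235,171.5),P(345,171.5),P(230.5,54),P(351,54)
    print(z,a,b,c,d,"rear w",b[0]-a[0],"front w",d[0]-c[0],"A edge",P(290,49.5),"dot",P(290,116.5))
print("lip line z30", (R.T@(ray("wrist",120,165,.03,T)[:2]-o)*1e3).round(1))
i=cv2.imread("pics/w8.png").astype(int); 
print([(r,i[r,270:310].mean((0,1)).round()) for r in range(44,60)])
print([(r,i[r,260:285].mean((0,1)).round()) for r in range(164,180)])
```

```text
0.052 [-38.4  -0.8] [45.7 -0.6] [-38.4  82.1] [45.9 82.2] rear w 84.1 front w 84.3 A edge [ 3.2 85. ] dot [ 3.4 39.9]
0.064 [-36.7   1.3] [43.7  1.4] [-36.7  80.5] [43.9 80.6] rear w 80.4 front w 80.6 A edge [ 3.1 83.3] dot [ 3.3 40.2]
lip line z30 [-135.9    0.6]
[(44, np.float64(121.0)), (45, np.float64(122.0)), (46, np.float64(123.0)), (47, np.float64(119.0)), (48, np.float64(103.0)), (49, np.float64(85.0)), (50, np.float64(61.0)), (51, np.float64(42.0)), (52, np.float64(42.0)), (53, np.float64(72.0)), (54, np.float64(105.0)), (55, np.float64(117.0)), (56, np.float64(120.0)), (57, np.float64(120.0)), (58, np.float64(120.0)), (59, np.float64(120.0))]
[(164, np.float64(119.0)), (165, np.float64(118.0)), (166, np.float64(119.0)), (167, np.float64(119.0)), (168, np.float64(119.0)), (169, np.float64(119.0)), (170, np.float64(117.0)), (171, np.float64(100.0)), (172, np.float64(130.0)), (173, np.float64(174.0)), (174, np.float64(180.0)), (175, np.float64(179.0)), (176, np.float64(178.0)), (177, np.float64(178.0)), (178, np.float64(179.0)), (179, np.float64(178.0))]
```

B measures level: 84.1 mm wide at the rear and 84.3 mm at the front, both at z = 52, with its rear face at the lip. One last look down the row at A, C and the follower.

>>> {"op": "servo_tool", "data": {"travel": [[0,-0.5,-0.4],[0,-0.8,-0.6],[0,-0.8,-0.3],[0,-0.4,0],[0,0,0],[0,0,0]], "twist": [0,0,0,0,0,0], "fingers": [40,40,40,40,40,40]}}

```text
time_s: 18.25
ee_pos: [0.5998, 0.1208, 0.2103]
orientation: [1.0, -0.009, 0.001, 0.0]
ft_force: [0.5, -0.2, -0.4]
gripper_width: 0.0401
```

```bash
python3 see.py w9
```

```text
t 18.25 tray mm [ 2.1 87.7] z 210.3 toolx yaw-tray 0.0001 F [ 0.5 -0.2 -0.4] w 40.1
```

View pics/w9.png

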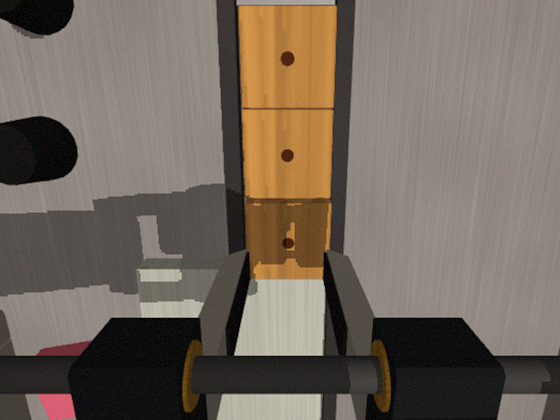

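Run:
```python
from h import *; from tr import th,R,o
T=np.load("w9.npy")
P=lambda u,v:(R.T@(ray("wrist",u,v,.052,T)[:2]-o)*1e3).round(1)
for v in (5,108,200,279): print(v,P(288,v))
print("dots",P(287.5,58),P(287.5,155.5),P(288,243))
for v,a,b in [(12,238.5,336),(104,241.5,334),(113,242,333.5),(195,244.5,330.5)]: print(v,P(b,v)[0]-P(a,v)[0])
i=cv2.imread("pics/w9.png").astype(int)
for v in (12,104,113,192,206): 
    g=i[v,220:360]; m=(g[:,2]-g[:,0]>50); k=np.where(m)[0]+220; print(v,k.min(),k.max(),P(k.max()+.5,v)[0]-P(k.min()-.5,v)[0])
```

```text
5 [  3.3 252. ]
108 [  3.4 169.2]
200 [ 3.5 83.4]
279 [ 3.6 -1.2]
dots [  2.9 211. ] [  3.  126.4] [ 3.5 38.7]
12 82.1
104 83.3
113 83.1
195 83.2
12 238 336 83.5
104 241 333 83.8
113 241 333 84.4
192 244 330 84.0
206 245 331 85.0
```

Run:
```python
from h import *; from tr import th,R,o
for n,bx in [("w8",[(95,140)]),("w9",[(40,75),(140,170),(234,252)])]:
    T=np.load(n+".npy"); i=cv2.imread(f"pics/{n}.png").astype(int)
    for r0,r1 in bx:
        g=i[r0:r1,272:308,2]; m=g<(110 if r0!=234 else 75); v,u=np.nonzero(m); 
        p=ray("wrist",u.mean()+272,v.mean()+r0,.052,T); print(n,m.sum(),(u.mean()+272).round(1),(v.mean()+r0).round(1),(R.T@(p[:2]-o)*1e3).round(1))
T=np.load("w9.npy"); g=cv2.imread("pics/w9.png").astype(int)[:,286:290].mean((1,2)).round().astype(int)
print(list(enumerate(g))[192:206], list(enumerate(g))[270:286])
```

```text
w8 205 289.7 116.3 [ 3.3 40. ]
w9 144 287.0 58.2 [  2.5 210.8]
w9 112 287.0 155.2 [  2.5 126.7]
w9 80 287.1 242.9 [ 2.6 38.8]
[(192, np.int64(125)), (193, np.int64(127)), (194, np.int64(127)), (195, np.int64(127)), (196, np.int64(128)), (197, np.int64(126)), (198, np.int64(95)), (199, np.int64(60)), (200, np.int64(62)), (201, np.int64(61)), (202, np.int64(61)), (203, np.int64(84)), (204, np.int64(105)), (205, np.int64(89))] [(270, np.int64(120)), (271, np.int64(122)), (272, np.int64(121)), (273, np.int64(121)), (274, np.int64(119)), (275, np.int64(122)), (276, np.int64(122)), (277, np.int64(124)), (278, np.int64(128)), (279, np.int64(155)), (280, np.int64(179)), (281, np.int64(178)), (282, np.int64(176)), (283, np.int64(176)), (284, np.int64(176)), (285, np.int64(175))]
```

The B–A seam is about 4 mm wide at the top, against about 1 mm for A–C. The dot spacing is 88 mm versus 84 mm, and B's top rear leans slightly past the lip. That suggests B's nose was left a little high because I pressed only its rear, so I'll press its front too and read the contact height.

>>> {"op": "servo_tool", "data": {"travel": [[0,0.45,0.6],[0,0,0.9],[0,0,0.9],[0,0,0.35],[0,0,0.1],[0,0,0.06],[0,0,0.06],[0,0,0]], "twist": [0,0,0,0,0,0,0,0], "fingers": [40,40,40,40,40,40,40,40]}}

```text
time_s: 19.1
ee_pos: [0.5999, 0.099, 0.0622]
orientation: [1.0, -0.009, 0.001, 0.0]
ft_force: [-0.1, 0.1, 0.9]
gripper_width: 0.0402
```

>>> {"op": "servo_tool", "data": {"travel": [[0,0,0.06],[0,0,0.04],[0,0,0]], "twist": [0,0,0], "fingers": [40,40,40]}}

```text
time_s: 19.4
ee_pos: [0.5996, 0.0995, 0.0566]
orientation: [1.0, -0.009, 0.001, -0.0]
ft_force: [1.1, 0.3, 1.3]
gripper_width: 0.04
```

>>> {"op": "servo_tool", "data": {"travel": [[0,0,0.03],[0,0,0.03],[0,0,0]], "twist": [0,0,0], "fingers": [40,40,40]}}

```text
time_s: 19.7
ee_pos: [0.599, 0.0993, 0.0528]
orientation: [1.0, -0.009, 0.0, 0.0]
ft_force: [0.9, 1.3, 1.5]
gripper_width: 0.04
```

>>> {"op": "servo_tool", "data": {"travel": [[0,0,0.03],[0,0,0.03],[0,0,0.03],[0,0,0]], "twist": [0,0,0,0], "fingers": [40,40,40,40]}}

```text
time_s: 20.1
ee_pos: [0.5991, 0.0994, 0.0521]
orientation: [1.0, -0.008, -0.001, 0.0]
ft_force: [-11.2, 1.1, 24.6]
gripper_width: 0.0398
```

>>> {"op": "servo_tool", "data": {"travel": [[0,0,-0.2],[0,0,-0.8],[0,0,-0.9],[0,0,-0.9],[0,-0.45,-0.4],[0,0,0],[0,0,0]], "twist": [0,0,0,0,0,0,0], "fingers": [40,40,40,40,40,40,40]}}

```text
time_s: 20.8
ee_pos: [0.5987, 0.1215, 0.2073]
orientation: [1.0, -0.008, -0.001, 0.0]
ft_force: [-0.6, 0.4, -0.2]
gripper_width: 0.0398
```

```bash
cat > chk.py <<'E'
import sys
from h import *; from tr import th,R,o
n=sys.argv[1]; T=np.load(n+".npy"); i=cv2.imread(f"pics/{n}.png").astype(int)
Y=lambda u,v:(R.T@(ray("wrist",u,v,.052,T)[:2]-o)*1e3).round(1)
for y in (210,126,40):
    p=R@np.array([.003,y/1e3])+o; u,v=proj("wrist",[*p,.052],T); u,v=int(u),int(v)
    g=i[v-12:v+13,u-14:u+15,2]; m=g<.55*np.median(g); b,a=np.nonzero(m); print("dot",m.sum(),Y(a.mean()+u-14,b.mean()+v-12))
for y in (168,84):
    for x in (-25,25):
        p=R@np.array([x/1e3,y/1e3])+o; u,v=proj("wrist",[*p,.052],T); u,v=int(u),int(v)
        g=i[v-8:v+9,u-4:u+5].mean((1,2)).round().astype(int); print("seam",y,x,"row",v,"mm/px",round(Y(u,v)[1]-Y(u,v+1)[1],2),g.tolist())
E
echo before; python3 chk.py w9; python3 see.py w10; echo after; python3 chk.py w10
```

```text
before
dot 137 [  2.5 210.8]
dot 110 [  2.5 126.7]
dot 30 [ 0.2 39. ]
seam 168 -25 row 109 mm/px 0.9 [140, 139, 138, 140, 140, 139, 126, 86, 96, 135, 138, 139, 137, 139, 138, 138, 139]
seam 168 25 row 109 mm/px 0.9 [127, 126, 126, 126, 129, 122, 109, 76, 88, 123, 128, 126, 126, 127, 126, 126, 126]
seam 84 -25 row 199 mm/px 1.0 [137, 137, 138, 138, 138, 140, 130, 91, 65, 74, 72, 71, 95, 119, 103, 79, 80]
seam 84 25 row 199 mm/px 1.0 [124, 125, 124, 124, 125, 127, 120, 92, 66, 65, 66, 61, 66, 74, 73, 72, 72]
t 20.8 tray mm [ 1.  88.5] z 207.3 toolx yaw-tray 0.0014 F [-0.6  0.4 -0.2] w 39.8
after
dot 141 [  2.4 210.2]
dot 108 [  2.2 126.2]
dot 30 [-0.3 41.9]
seam 168 -25 row 110 mm/px 0.8 [139, 140, 139, 139, 140, 141, 133, 99, 97, 123, 135, 138, 138, 137, 138, 140, 138]
seam 168 25 row 110 mm/px 0.9 [127, 127, 127, 125, 127, 128, 119, 90, 84, 112, 123, 130, 126, 127, 127, 126, 127]
seam 84 -25 row 200 mm/px 1.0 [137, 137, 136, 137, 138, 138, 132, 119, 96, 91, 109, 112, 97, 79, 81, 81, 80]
seam 84 25 row 200 mm/px 1.0 [125, 125, 124, 124, 124, 124, 124, 121, 97, 73, 70, 73, 73, 72, 73, 72, 73]
```

The front press closed it: the B–A seam went from about 5 rows to 2, and the dots are now at 210, 126 and 42, i.e. 84 mm apart. I'll do one press at B's centre to be sure the rear stayed down, then check from the closer pose.

>>> {"op": "servo_tool", "data": {"travel": [[0,0.5,0.5],[0,0.5,0.8],[0,0,0.8],[0,0,0.7],[0,0,0.1],[0,0,0.08],[0,0,0.08],[0,0,0.06],[0,0,0.04],[0,0,0]], "twist": [0,0,0,0,0,0,0,0,0,0], "fingers": [40,40,40,40,40,40,40,40,40,40]}}

```text
time_s: 21.85
ee_pos: [0.5995, 0.0718, 0.0523]
orientation: [1.0, -0.009, 0.001, 0.0]
ft_force: [-1.6, -0.6, 3.6]
gripper_width: 0.0401
```

>>> {"op": "servo_tool", "data": {"travel": [[0,0,-0.2],[0,0,-0.8],[0,0.8,-0.8],[0,0.72,-0.1],[0,0,0],[0,0,0]], "twist": [0,0,0,0,0,0], "fingers": [40,40,40,40,40,40]}}

```text
time_s: 22.45
ee_pos: [0.5973, 0.0001, 0.1414]
orientation: [1.0, -0.009, 0.0, -0.0]
ft_force: [-0.3, 0.8, 0.2]
gripper_width: 0.0397
```

```bash
python3 see.py w11
python3 - <<'E'
from h import *; from tr import th,R,o
for n in ("w8","w11"):
    T=np.load(n+".npy"); i=cv2.imread(f"pics/{n}.png").astype(int)
    Y=lambda u,v,z=.052:(R.T@(ray("wrist",u,v,z,T)[:2]-o)*1e3).round(1)
    pr=lambda x,y:[int(k) for k in proj("wrist",[*(R@np.array([x/1e3,y/1e3])+o),.052],T)]
    u,v=pr(3,41); g=i[v-14:v+15,u-14:u+15,2]; m=g<110; b,a=np.nonzero(m); print(n,"dot",Y(a.mean()+u-14,b.mean()+v-14))
    for y in (12,72):
        u,v=pr(3,y); g=i[v,u-90:u+90]; m=(g[:,2]-g[:,0]>50); k=np.where(m)[0]+u-90; print("width at y",y,k.min(),k.max(),(Y(k.max()+.5,v)-Y(k.min()-.5,v))[0])
    u,v=pr(-10,84); print("seam",v,[(r,int(i[r,u-4:u+5].mean())) for r in range(v-7,v+8)])
    u,v=pr(-10,0); c=i[v-8:v+9,u-4:u+5]; d=(c[...,2]-c[...,0]).mean(1); r=v-8+np.where(d>50)[0].max()+.5; print("rear edge",Y(u,r))
E
```

```text
t 22.45 tray mm [  1.8 -33. ] z 141.4 toolx yaw-tray -0.0007 F [-0.3  0.8  0.2] w 39.7
w8 dot [ 3.3 40. ]
width at y 12 235 345 83.69999999999999
width at y 72 230 350 85.6
seam 51 [(44, 128), (45, 128), (46, 129), (47, 125), (48, 111), (49, 94), (50, 66), (51, 44), (52, 42), (53, 75), (54, 113), (55, 126), (56, 129), (57, 128), (58, 128)]
rear edge [-10.1  -0.7]
w11 dot [ 2.9 42.3]
width at y 12 233 344 83.9
width at y 72 230 348 83.5
seam 54 [(47, 131), (48, 129), (49, 129), (50, 129), (51, 128), (52, 108), (53, 87), (54, 72), (55, 91), (56, 125), (57, 130), (58, 133), (59, 132), (60, 132), (61, 133)]
rear edge [-10.3   1.1]
```

```bash
python3 -c "
from cell import finish_job; print(finish_job())"
```

```text
the job is handed in; nothing more can be done
None
```

All three blocks are in the channel in one tight row between the lip and the follower. I handed the job in at about 22.5 s.

**How it was done:** I squared B and then A against the rail, and pushed them as a train over the lip. I eased B in against the spring, with at most about 13 N measured on the push. Then I pressed B down at its rear, front and centre.

**Last checks:**
- **Spacing:** the block dots are at y ≈ 210, 126 and 42 mm, so 84 mm apart.
- **Level:** B's width measured at 52 mm height is 83.9 mm at the rear and 83.5 mm at the front. Pressing contact was at about 52–53 mm, so it sits level.
- **Follower:** its face is at about 252 mm from the lip, which is about 10 mm of travel, well short of the 32 mm stop.
- **Clearance:** the gripper was clear of everything at hand-in.

**One check failed on the way:** after the rear press alone, B's front was still about 4 mm high with a 3 mm gap to A. Pressing the front closed it. The final state was confirmed by image measurements, because my picture views were used up. I did not go near the bungs, bridge or Chladni plate.

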